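# Light the burner under the deep pot

### The arm

A 6-joint arm with a two-finger parallel gripper is mounted at the origin on a cart in front of the work surface, level with it; the furniture and walls round the work are solid. World frame = base frame: x ahead of the robot, y to its left, z up, the work surface at z = 0. Lengths are in m, angles in rad, forces in N, time in s.
With the tool pointing down it reaches from about 0.3 to 0.775 m from the base axis. Payload 14.6 kg.
Tool frame: the origin (TCP) lies midway between the tips of the shut fingers; the grasp point (between the pads) lies 19 mm behind it; z points along the fingers, y is the line along which they close (so a half turn about z gives the same grasp; the last joint's range is limited). The gripper opens to 94 mm and grips with 3 to 60 N. Pads are 16 mm wide; open, the fingers measure 119 mm over their backs; the gripper's body (75 mm by 177 mm) begins 78 mm behind the grasp point.
Start: joints at [-1.195, 0.3, 1.521, -0, 1.321, -0.067], TCP at [0.236, -0.497, 0.205] pointing down, gripper open.
Joint ranges: [-3.03, 3.03], [-0.79, 2.21], [0.23, 2.52], [-1.04, 4.18], [0, 3.07], [-2.55, 2.55]. Speed limits (rad/s): [2.22, 2.22, 2.57, 3.14, 3.14, 3.14].

### API

Orientations are given as a unit quaternion [x, y, z, w].
In Python, from plant import r gives the robot as it stands.
- The arm moves only by the tool drive_tool, never from a script. Its argument "series" is a list of rows, each an object with "translation": the shift along the tool's x, y, z in mm, a list of three; "turn": the turn, a rotation vector about the tool's x, y, z in degrees, a list of three. A call has 1 to 12 rows; each row is the pose to reach, as a shift and turn from the pose commanded when the call began, along the tool's axes at that moment; what a row does not reach only later rows make up. A row lasts 1/8 s, in which the tool goes at most 62.5 mm and 10.7 degrees, less where a joint would pass 70% of its speed; a pose out of reach is approached as far as the arm can. A call with a gripper value outside its range is refused whole. "grip" is the closure, from -1 (fully open) to 1 (shut), set as the call begins (left out, the last holds). The fingers move at their own pace and stop on an object; "newtons" is the grip in N (left out, the last holds). Time passes only in rows, so rows that repeat a pose let the fingers close. It gives the time, the measured TCP pose, the force, the opening and the grip force at its end, in the units of the state.
- r.sense(): the state, without advancing time (a new reading comes with each control period).
- r.snapshot(name): name is "scene" or "top"; returns the picture (400x640x3 uint8, red, green, blue); there is no depth.
- r.get_calibration(name): a dict with "camera_matrix" (3x3 intrinsics, pixels), "rvec" (rotation vector, rad) and "tvec" (3), from world to camera coordinates, as OpenCV has them. Camera axes: x right, y down, z forward; pixel columns grow to the right and rows downward; lengths in m; the calibration is good to about 2 mm. A picture is of the moment at which its call begins. get_calibration takes no time and is no camera call.
- r.hand_in(): hands the job in; it is judged then, once.
Trained networks look in the newest picture that a camera, given by its name, has taken for a name from the list of things; names that differ only in an ending like _2 or _b are one class to them, and where a whole thing is asked for, a point or a joint stands for the part that bears it (a point fixed in the world has none). Each returns a list of dicts, best first, with "score" (0 to 1); they miss things now and then, are a little off and sometimes report something else, mostly with a low value. They report only what shows in the picture. A call takes as long as a camera call.
- r.look_for(camera, label): "extent" ([left, top, right, bottom] in pixels, round what is visible of it).
- r.trace(camera, label): "region" (400x640 bool, what is visible of it) and "extent" ([left, top, right, bottom] in pixels, round what is visible of it).
The state is a dict: "time_s": time; "qpos": joint angles; "dq": joint speeds; "joint_efforts": joint torques, N m; "tcp_pos": TCP position; "orientation": TCP orientation; "ft_force": force on the tool from outside, world axes, zero at the start; "wrist_torque": the same for the moment, N m; "grip_width": finger opening in m; "finger_force": force on a finger pad.
Only numpy, scipy, OpenCV 4.12 (cv2) and the standard library are available. Lean on these libraries where they do the work, as an engineer would, in place of code of your own. Each camera call takes 0.05 s, during which the arm holds its last target. There are 200 camera calls.

### The job

Turn on the gas under the small deep pot: push its knob down and, holding it in, turn it anticlockwise past the safety stop, a quarter turn to high, then let go. Leave the other burner off and do not shift either pot.

Things in the scene. Friction and masses are not known exactly. Their poses are not given: they have to be found in the camera images.
- left_knob_grip (a point): Left knob (+y), black, on the hob's front strip before its burner, axis upright: bar grip 46 mm long, 13 wide, 28 tall on a skirt 50 across; bar top 46, skirt face 18 above the hob's top. Point: on the axis, 12 below bar top, 16 above skirt; x along the bar, z up. Off: bar points away from the robot. Pushes straight down 8 mm on a spring (3.5 N, 7.5 N fully in), springs up by itself.
- right_knob_grip (a point): Right knob (-y), black, on the hob's front strip before its burner, axis upright: bar grip 46 mm long, 13 wide, 28 tall on a skirt 50 across; bar top 46, skirt face 18 above the hob's top. Point: on the axis, 12 below bar top, 16 above skirt; x along the bar, z up. Off: bar points away from the robot. Pushes straight down 8 mm on a spring (3.5 N, 7.5 N fully in), springs up by itself.
- left_knob (a joint): Left knob's turn in rad: 0 off (always at the start), grows anticlockwise from above, end stop 1.57 = high. A safety stop blocks it at about 0.1 unless it is held pushed in 6 mm or more till past 0.8; beyond, it turns in or out with light friction (0.03 N m) and stays where left.
- right_knob (a joint): Right knob's turn in rad: 0 off (always at the start), grows anticlockwise from above, end stop 1.57 = high. A safety stop blocks it at about 0.1 unless it is held pushed in 6 mm or more till past 0.8; beyond, it turns in or out with light friction (0.03 N m) and stays where left.
- deep_pot_centre (a point): Small deep aluminium pot, open, 120 mm across, 85 high (rim 159 above the worktop), two small loop handles, on one burner of a white hob (520 wide, 310 deep, top 50 above the worktop). Point: its centre, half-way up. Each burner is 180 behind its own knob, the burners are 280 apart: the knob nearer this pot is the one to turn.
- shallow_pot_centre (a point): The wide shallow aluminium pot, open, 180 mm diameter and 45 mm high, with two small dark loop handles, on the other burner; this point is its centre, half-way up. Not to be touched.

How it is judged:
At the end, for the whole second after the job is handed in: The knob in front of the deep pot (pot within 0.25 m of it) is turned more than 1.2 rad (high is 1.57) and stays there; the other knob is still off (below 0.1 rad) (((horizontal distance between deep_pot_centre and left_knob_grip below 0.25 m and value of joint left_knob above 1.2 rad and value of joint right_knob below 0.1 rad) or (horizontal distance between deep_pot_centre and right_knob_grip below 0.25 m and value of joint right_knob above 1.2 rad and value of joint left_knob below 0.1 rad))); the robot touches nothing.
It fails at once if a pot is shifted by more than 20 mm (distance of any of deep_pot_centre, shallow_pot_centre from where it was at the start of the episode above 0.02 m).
It fails at once if the other burner is turned on ((horizontal distance between deep_pot_centre and left_knob_grip below 0.25 m and value of joint right_knob above 0.5 rad) or (horizontal distance between deep_pot_centre and right_knob_grip below 0.25 m and value of joint left_knob above 0.5 rad)).
It also fails if it takes over 38 s, if anything falls off the work surface, if the arm or the gripper's body presses on something with over 40 N, if the wrist force passes 120 N, or if a joint passes its speed limit or range.

## Working session

There is one attempt and no reset: what is moved stays moved. The work goes in short steps, Python scripts to look and compute and a tool call to move; the robot and the scene stay as the last step left them, time stands still between calls to the robot, and variables do not carry over. Pictures are saved under pics/ and viewed, at most 10 in all, crops included, and the job is handed in when it is done.

Besides the shell and the picture viewer there is one more tool, called after "Emit:" as a command line: name --argument value ..., lists and objects as JSON in quotes. drive_tool: Moves the arm, as the interface text tells. Its arguments: {"type":"object","properties":{"series":{"type":"array","items":{"type":"object","properties":{"translation":{"type":"array","items":{"type":"number"}},"turn":{"type":"array","items":{"type":"number"}}}}},"grip":{"type":"number"},"newtons":{"type":"number"}},"required":["series"]}

```bash
mkdir -p pics
python3 - <<'E'
from plant import r
import cv2
for n in("scene","top"):
    im=r.snapshot(n); cv2.imwrite(f"pics/{n}0.png",im[:,:,::-1])
    c=r.get_calibration(n); print(n,{k:__import__('numpy').round(v,4).tolist() for k,v in c.items()})
    for l in("left_knob_grip","right_knob_grip","deep_pot_centre","shallow_pot_centre"):
        print(l,[(d["score"],d["extent"]) for d in r.look_for(n,l)][:3])
s=r.sense(); print(s)
E
```

```text
scene {'camera_matrix': [[397.5737, 0.0, 321.6083], [0.0, 397.5737, 198.8522], [0.0, 0.0, 1.0]], 'rvec': [0.7886, -2.705, 0.9049], 'tvec': [0.5175, 0.2519, 0.7822]}
left_knob_grip [(0.86, [327.1, 258.0, 348.8, 287.9])]
right_knob_grip [(0.82, [395.4, 171.6, 416.8, 190.0])]
deep_pot_centre []
shallow_pot_centre [(0.6, [219.5, 178.6, 312.2, 274.4])]
top {'camera_matrix': [[438.1003, 0.0, 321.8112], [0.0, 438.1003, 195.4301], [0.0, 0.0, 1.0]], 'rvec': [2.1601, -2.1997, 0.0775], 'tvec': [0.0813, 0.5651, 1.04]}
left_knob_grip [(0.58, [259.5, 237.0, 279.9, 259.0])]
right_knob_grip [(0.58, [381.1, 235.3, 403.9, 256.7]), (0.26, [217.5, 143.9, 318.3, 209.3])]
deep_pot_centre [(0.68, [351.1, 141.7, 434.3, 192.1])]
shallow_pot_centre [(0.87, [216.3, 145.2, 319.5, 207.5])]
{'time_s': 0.5, 'qpos': array([-1.19459374e+00,  2.99928810e-01,  1.52102709e+00,  2.64578268e-05,
        1.32066068e+00, -6.66082766e-02]), 'dq': array([-0.00054407,  0.00069129, -0.00182378, -0.00034201, -0.00025273,
        0.00063375]), 'joint_efforts': array([-3.04599337e-05, -5.31342888e+01, -3.52738059e+01,  7.08460109e-02,
        2.14990403e-02, -1.98759869e-05]), 'tcp_pos': array([ 0.23566014, -0.49694336,  0.2054183 ]), 'orientation': array([ 9.75590498e-01,  2.19597768e-01,  1.08195815e-05, -1.37953676e-05]), 'ft_force': array([-0.04214706,  0.34073635, -0.06784633]), 'wrist_torque': array([-0.00306372,  0.01589437, -0.03288908]), 'finger_force': 0.0, 'grip_width': 0.09417135371326366}
```

View pics/top0.png

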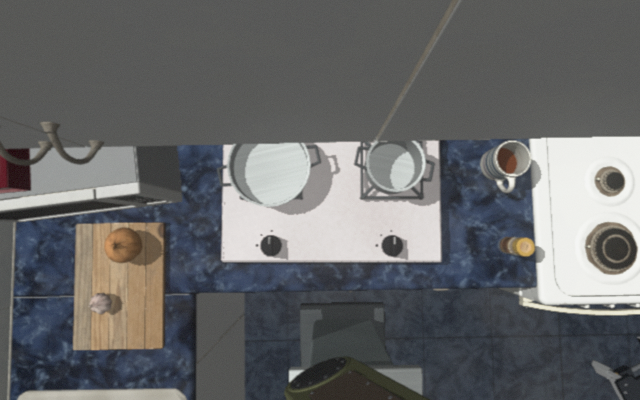

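View pics/scene0.png

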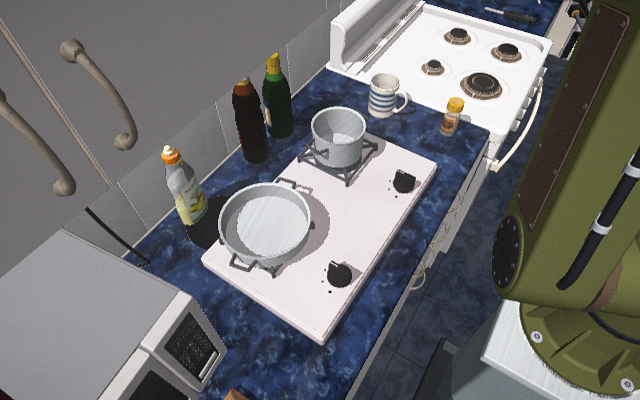

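Run:
```python
import cv2
a=cv2.imread("pics/top0.png")[225:270,245:415]; b=cv2.imread("pics/scene0.png")[160:300,310:430]
a=cv2.resize(a,None,fx=4.5,fy=4.5,interpolation=cv2.INTER_CUBIC)
b=cv2.resize(b,None,fx=4,fy=4,interpolation=cv2.INTER_CUBIC)
cv2.imwrite("pics/ca.png",a);cv2.imwrite("pics/cb.png",b)
```

```text
(no output)
```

The deep pot is on the right burner (top picture, about 395,165), so the right knob at about (392,246) in top and (405,181) in scene is the one to turn. Next I'll look closer.

View pics/ca.png

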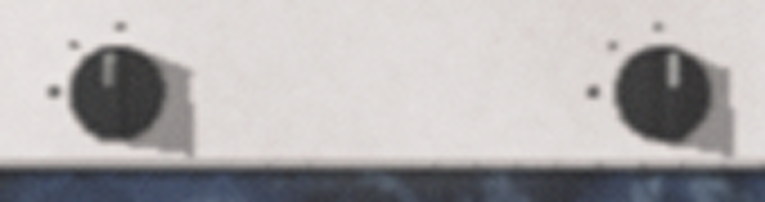

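View pics/cb.png

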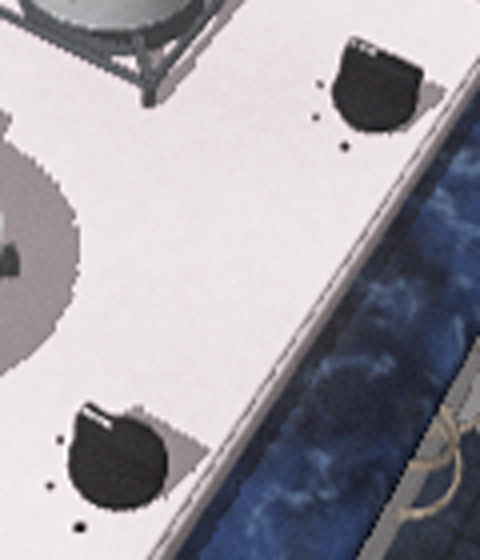

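```bash
cat > h.py <<'E'
from plant import r
import numpy as np, cv2
def cam(n):
    c=r.get_calibration(n); return np.array(c["camera_matrix"]),np.array(c["rvec"],float),np.array(c["tvec"],float)
def P(n):
    K,rv,t=cam(n); return K@np.c_[cv2.Rodrigues(rv)[0],t]
def tri(pt,ps):
    X=cv2.triangulatePoints(P("top"),P("scene"),np.array(pt,float),np.array(ps,float)); return (X[:3]/X[3]).ravel()
def ray(n,p,z):
    M=P(n); A=np.c_[M[:,:2],-np.array([*p,1.])]; return np.linalg.solve(A,-(M[:,2]*z+M[:,3]))[:2]
def proj(n,X):
    K,rv,t=cam(n); return cv2.projectPoints(np.array(X,float).reshape(-1,3),rv,t,K,None)[0].reshape(-1,2)
E
python3 - <<'E'
from h import *
for l in("left","right"):
    m={}
    for n in("top","scene"):
        r.snapshot(n)
        d=r.trace(n,l+"_knob_grip")
        if d:
            g=d[0]["region"]; ys,xs=np.nonzero(g); m[n]=(xs.mean(),ys.mean()); print(l,n,d[0]["score"],m[n],d[0]["extent"],g.sum())
    if len(m)==2: print(tri(m["top"],m["scene"]))
# hob front edge corners, top view
for p in((221,262),(441,262)): print(ray("top",p,.05))
E
```

```text
left top 0.89 (np.float64(269.9708994708995), np.float64(245.42857142857142)) [258.3, 236.0, 280.8, 258.5] 378
left scene 0.97 (np.float64(338.41093117408906), np.float64(274.42914979757086)) [327.4, 258.5, 348.3, 286.8] 494
[0.45060335 0.19246974 0.06764428]
right top 0.6 (np.float64(391.68021680216805), np.float64(245.31436314363143)) [379.0, 234.7, 405.7, 257.9] 369
right scene 0.78 (np.float64(403.024064171123), np.float64(181.25401069518716)) [393.0, 169.7, 416.6, 195.8] 374
[ 0.44594138 -0.08672838  0.0715921 ]
[0.41281326 0.30907972]
[ 0.40383195 -0.20378294]
```

The right knob's bar points away from the robot (+x) with its white line at about (394.6,240) in the top picture. Both knobs look to be off. I'll refine the axis from several cues.

Run:
```python
from h import *
from scipy.optimize import least_squares
from scipy.spatial.transform import Rotation as R
# fit dark silhouettes: model points = skirt disc (z 50..68, r25) + bar box; compare mask with rendered silhouette
ims={n:r.snapshot(n) for n in("top","scene")}
th=np.linspace(0,2*np.pi,60)
def sil(n,x,y,z0,yaw):
    c=np.c_[25*np.cos(th),25*np.sin(th)]/1000
    A=[np.c_[c,np.full(60,z)] for z in(z0+.0,z0+.018)]
    bx=np.array([[a*.023,b*.0065,z0+h] for a in(-1,1) for b in(-1,1) for h in(.018,.046)])
    ca,sa=np.cos(yaw),np.sin(yaw); M=np.zeros((400*4,640*4),np.uint8)
    for pts in(np.vstack(A),bx):
        q=pts.copy(); q[:,0]=ca*pts[:,0]-sa*pts[:,1]+x; q[:,1]=sa*pts[:,0]+ca*pts[:,1]+y
        h=cv2.convexHull(((proj(n,q)+.5)*4-.5).astype(np.float32)); cv2.fillConvexPoly(M,h.round().astype(np.int32),255)
    return cv2.resize(M,(640,400),interpolation=cv2.INTER_AREA)/255.
for l,g in(("right",[.446,-.087]),("left",[.4506,.1925])):
  for cams in(["top","scene"],["top"],["scene"]):
    roi={}
    for n in cams:
        u,v=proj(n,[*g,.07])[0].astype(int); s=np.s_[v-22:v+23,u-22:u+23]
        gr=ims[n].max(2).astype(float)[s]; roi[n]=(s,np.clip((130-gr)/90,0,1)) 
    def cost(p):
        return sum(np.abs(sil(n,p[0],p[1],p[2] if len(cams)>1 else .05,-.017)[s]-m).sum() for n,(s,m) in roi.items())
    from scipy.optimize import minimize
    o=minimize(cost,[*g,.05],method="Nelder-Mead",options=dict(initial_simplex=[[*g,.05],[g[0]+.008,g[1],.05],[g[0],g[1]+.008,.05],[*g,.056]],xatol=1e-4))
    print(l,cams,o.x.round(4),round(o.fun,1))
    if len(cams)>1: print("inits",cost([*g,.05]))
```

```text
right ['top', 'scene'] [ 0.4453 -0.0932  0.0419] 483.6
inits 502.15228758169934
right ['top'] [ 0.4439 -0.0901  0.0514] 279.8
right ['scene'] [ 0.4474 -0.0942  0.0527] 214.3
left ['top', 'scene'] [0.4511 0.189  0.0409] 488.7
inits 511.4143790849673
left ['top'] [0.4513 0.1883 0.0487] 287.3
left ['scene'] [0.4519 0.1875 0.0496] 214.3
```

```bash
cat > fit.py <<'E'
from h import *
from scipy.optimize import minimize
th=np.linspace(0,2*np.pi,60)
def sil(n,x,y,z0,yaw,s):
    c=np.c_[25*np.cos(th),25*np.sin(th)]/1000
    bx=np.array([[a*.023,b*.0065,z0+h] for a in(-1,1) for b in(-1,1) for h in(.018,.046)])
    sk=np.vstack([np.c_[c,np.full(60,z)] for z in(z0,z0+.018)])
    ca,sa=np.cos(yaw),np.sin(yaw); M=np.zeros((3200,5120),np.uint8)
    for p in(sk,bx):
        q=np.c_[ca*p[:,0]-sa*p[:,1]+x,sa*p[:,0]+ca*p[:,1]+y,p[:,2]]
        cv2.fillConvexPoly(M,cv2.convexHull(((proj(n,q)+.5)*8-.5).round().astype(np.int32)),255)
    return cv2.resize(M,(640,400),interpolation=cv2.INTER_AREA)[s]/255.
def fit(l,g,ims,cams):
    roi={}
    for n in cams:
        u,v=proj(n,[*g,.07])[0].astype(int); s=np.s_[v-24:v+25,u-24:u+25]; i=ims[n][s].astype(float)
        m=np.clip((120-i.max(2))/60,0,1)
        d=cv2.connectedComponents((m>.3).astype(np.uint8)); lab=d[1]
        k=lab==lab[24,24]; m=m*cv2.dilate(k.astype(np.uint8),np.ones((3,3))); roi[n]=(s,m)
    z=len(cams)>1
    cost=lambda p:sum(((sil(n,p[0],p[1],p[3] if z else .05,p[2],s)-m)**2).sum() for n,(s,m) in roi.items())
    i0=np.array([*g,-.017]+([.05] if z else [])); S=[i0]+[i0+np.eye(len(i0))[k]*[.006,.006,.2,.006][k] for k in range(len(i0))]
    o=minimize(cost,i0,method="Nelder-Mead",options=dict(initial_simplex=S,xatol=1e-4,fatol=1e-2))
    print(l,cams,o.x.round(4),round(o.fun,1),[round(m.sum()) for _,m in roi.values()])
E
python3 - <<'E'
from fit import *
ims={n:r.snapshot(n) for n in("top","scene")}
for l,g in(("right",[.446,-.090]),("left",[.4506,.189])):
    for c in(["top","scene"],["top"],["scene"]): fit(l,g,ims,c)
E
```

```text
right ['top', 'scene'] [ 0.4458 -0.0912  0.1246  0.0437] 163.8 [291, 360]
right ['top'] [ 0.4437 -0.089  -0.2752] 73.7 [291]
right ['scene'] [ 0.447  -0.0944  0.2754] 90.5 [360]
left ['top', 'scene'] [0.4511 0.1897 0.0605 0.0451] 171.6 [286, 469]
left ['top'] [0.4503 0.1903 0.1182] 69.7 [286]
left ['scene'] [0.4523 0.1878 0.3843] 99.6 [469]
```

```bash
cat >> h.py <<'E'
from scipy.spatial.transform import Rotation as R
def delta(target,yaw):
    s=r.sense(); q=R.from_quat(s["orientation"]); T=R.from_euler("z",yaw)*R.from_euler("x",np.pi)
    print("t",s["time_s"],"trans mm",(q.inv().apply(np.array(target)-s["tcp_pos"])*1000).round(1),"turn deg",np.degrees((q.inv()*T).as_rotvec()).round(2))
E
python3 - <<'E'
from h import *
delta([.446,-.091,.14],-.017)
E
```

```text
t 1.1 trans mm [ 364.  -276.7   65.5] turn deg [ 0.   -0.   26.34]
```

Emit:
drive_tool --series '[{"translation":[36,-28,0],"turn":[0,0,3]},{"translation":[73,-55,0],"turn":[0,0,6]},{"translation":[109,-83,0],"turn":[0,0,9]},{"translation":[146,-111,0],"turn":[0,0,12]},{"translation":[182,-138,10],"turn":[0,0,15]},{"translation":[218,-166,20],"turn":[0,0,18]},{"translation":[255,-194,30],"turn":[0,0,21]},{"translation":[291,-221,40],"turn":[0,0,24]},{"translation":[328,-249,50],"turn":[0,0,26.3]},{"translation":[364,-277,65],"turn":[0,0,26.3]},{"translation":[364,-277,65],"turn":[0,0,26.3]},{"translation":[364,-277,65],"turn":[0,0,26.3]}]' --grip -1

```text
time_s: 2.6
tcp_pos: [0.4458, -0.0911, 0.1407]
orientation: [1.0, -0.008, 0.0, 0.0]
ft_force: [-0.1, -0.9, 0.0]
grip_width: 0.094
finger_force: 0.0
```

Run:
```python
from h import *
ims=[]
s=r.sense(); print(s["tcp_pos"],s["qpos"].round(3),s["ft_force"])
for n in("top","scene"):
    im=r.snapshot(n); u,v=proj(n,s["tcp_pos"])[0]; print(n,u,v, proj(n,[.446,-.091,.096])[0]); u,v=int(u),int(v); print(u,v)
    v0,u0=max(0,v-45),max(0,u-50); print("origin",u0,v0)
    ims.append(cv2.resize(im[v0:v0+90,u0:u0+100],(400,360),interpolation=cv2.INTER_CUBIC))
cv2.imwrite("pics/near.png",np.hstack(ims)[:,:,::-1]); delta([.446,-.091,.074],-.017)
```

```text
[ 0.44578675 -0.09109028  0.14070147] [-0.282  0.158  1.856 -0.     1.128  1.305] [-0.08365893 -0.8644789   0.03614092]
top 398.58125337424 246.28196255248807 [395.15752014 245.39366875]
398 246
origin 348 201
scene 409.40285154505744 159.67268066085208 [405.89108926 173.14938456]
409 159
origin 359 114
t 2.7 trans mm [ 0.2 -0.6 66.9] turn deg [ 0.01 -0.04 -0.02]
```

View pics/near.png

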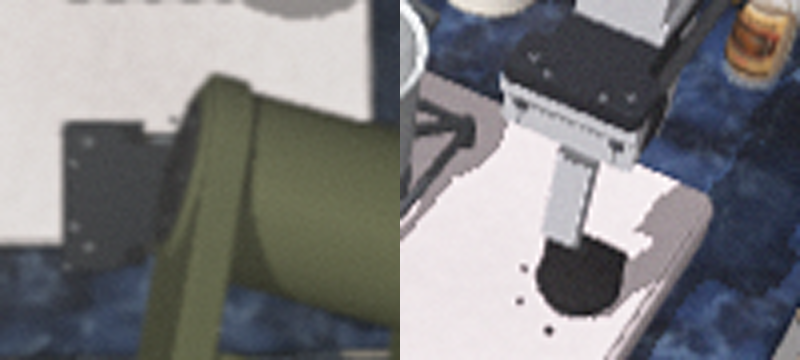

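Run:
```python
from h import *
for a,b in(((394.2,239.8),(401.1,171.4)),((268.6,239.7),(333.6,263.4))):
    print(tri(a,b).round(4),ray("top",a,.096).round(4),ray("scene",b,.096).round(4))
```

```text
[ 0.4579 -0.0894  0.0963] [ 0.4585 -0.0892] [ 0.4574 -0.0899]
[0.4639 0.1914 0.0982] [0.4637 0.1916] [0.4647 0.1905]
```

Triangulating the white line gives a bar top at z≈0.097, in agreement with the text, and a bar y of about -0.0895. The open fingers straddle the bar, so I can descend and close gently.

Emit:
drive_tool --series '[{"translation":[0,-2,15],"turn":[0,0,0]},{"translation":[0,-2,30],"turn":[0,0,0]},{"translation":[0,-2,45],"turn":[0,0,0]},{"translation":[0,-2,57],"turn":[0,0,0]},{"translation":[0,-2,64],"turn":[0,0,0]},{"translation":[0,-2,64],"turn":[0,0,0]}]'

```text
time_s: 3.45
tcp_pos: [0.4458, -0.0886, 0.076]
orientation: [1.0, -0.008, -0.0, -0.0]
ft_force: [-0.5, 0.7, 1.0]
grip_width: 0.0945
finger_force: 0.0
```

Emit:
drive_tool --series '[{"translation":[0,0,0]},{"translation":[0,0,0]},{"translation":[0,0,0]},{"translation":[0,0,0]},{"translation":[0,0,0]},{"translation":[0,0,0]},{"translation":[0,0,0]},{"translation":[0,0,0]}]' --grip 1 --newtons 15

```text
invalid input at $.series[0]: expected keys translation, turn
```

Emit:
drive_tool --series '[{"translation":[0,0,0],"turn":[0,0,0]},{"translation":[0,0,0],"turn":[0,0,0]},{"translation":[0,0,0],"turn":[0,0,0]},{"translation":[0,0,0],"turn":[0,0,0]},{"translation":[0,0,0],"turn":[0,0,0]},{"translation":[0,0,0],"turn":[0,0,0]},{"translation":[0,0,0],"turn":[0,0,0]},{"translation":[0,0,0],"turn":[0,0,0]}]' --grip 1 --newtons 15

```text
time_s: 4.45
tcp_pos: [0.4459, -0.0887, 0.0764]
orientation: [1.0, -0.008, -0.0, -0.0]
ft_force: [-1.2, -0.2, 0.2]
grip_width: 0.0176
finger_force: 0.0
```

Emit:
drive_tool --series '[{"translation":[0,0,0],"turn":[0,0,0]},{"translation":[0,0,0],"turn":[0,0,0]},{"translation":[0,0,0],"turn":[0,0,0]},{"translation":[0,0,0],"turn":[0,0,0]}]'

```text
time_s: 4.95
tcp_pos: [0.4459, -0.0878, 0.0765]
orientation: [1.0, -0.008, -0.0, -0.001]
ft_force: [-0.1, 7.4, 3.1]
grip_width: 0.0129
finger_force: 15.0
```

Emit:
drive_tool --series '[{"translation":[0,-1,0],"turn":[0,0,0]},{"translation":[0,-1,0],"turn":[0,0,0]},{"translation":[0,-1,0],"turn":[0,0,0]}]' --newtons 30

```text
time_s: 5.32
tcp_pos: [0.4459, -0.0877, 0.0765]
orientation: [1.0, -0.008, -0.0, -0.0]
ft_force: [-0.0, 1.3, 1.1]
grip_width: 0.0126
finger_force: 30.0
```

Emit:
drive_tool --series '[{"translation":[0,0,3],"turn":[0,0,0]},{"translation":[0,0,6],"turn":[0,0,0]},{"translation":[0,0,9],"turn":[0,0,0]},{"translation":[0,0,9],"turn":[0,0,0]},{"translation":[0,0,9],"turn":[0,0,0]}]'

```text
time_s: 5.95
tcp_pos: [0.4462, -0.0877, 0.0682]
orientation: [1.0, -0.008, 0.0, -0.0]
ft_force: [-4.4, 2.6, 16.1]
grip_width: 0.013
finger_force: 30.0
```

The knob is in: 8.3 mm of travel, 16 N. Next I'll turn it anticlockwise, checking the side force on the way.

Emit:
drive_tool --series '[{"translation":[0,0,0],"turn":[0,0,-7]},{"translation":[0,0,0],"turn":[0,0,-14]},{"translation":[0,0,0],"turn":[0,0,-21]},{"translation":[0,0,0],"turn":[0,0,-28]},{"translation":[0,0,0],"turn":[0,0,-28]}]'

```text
time_s: 6.58
tcp_pos: [0.4461, -0.0873, 0.0682]
orientation: [0.972, 0.235, 0.0, -0.0]
ft_force: [-5.8, 7.2, 18.3]
grip_width: 0.0127
finger_force: 30.0
```

Run:
```python
from plant import r
s=r.sense(); print(s["ft_force"],s["wrist_torque"],s["grip_width"],s["tcp_pos"])
```

```text
[-5.79456143  7.18174768 18.34316051] [ 1.54966062  1.11023093 -0.02529363] 0.012732969566188196 [ 0.44612854 -0.08726014  0.0681895 ]
```

Emit:
drive_tool --series '[{"translation":[0,-1,0],"turn":[0,0,-7]},{"translation":[0,-1,0],"turn":[0,0,-14]},{"translation":[0,-1,0],"turn":[0,0,-21]},{"translation":[0,-1,0],"turn":[0,0,-28]},{"translation":[0,-1,0],"turn":[0,0,-35]},{"translation":[0,-1,0],"turn":[0,0,-35]}]'

```text
time_s: 7.32
tcp_pos: [0.4457, -0.0867, 0.0682]
orientation: [0.856, 0.516, 0.0, 0.0]
ft_force: [-5.8, 4.1, 17.0]
grip_width: 0.0123
finger_force: 30.0
```

Run:
```python
from plant import r
s=r.sense(); print(s["ft_force"],s["wrist_torque"],s["grip_width"],s["tcp_pos"],s["orientation"])
```

```text
[-5.77467711  4.11521758 16.9505198 ] [ 0.85652056  1.2027203  -0.0594841 ] 0.012283817305436888 [ 0.44568383 -0.08670651  0.06817656] [8.56371878e-01 5.16359474e-01 3.02666424e-04 9.56797446e-05]
```

Emit:
drive_tool --series '[{"translation":[0,-1,0],"turn":[0,0,-7]},{"translation":[0,-1,0],"turn":[0,0,-14]},{"translation":[0,-1,0],"turn":[0,0,-20]},{"translation":[0,-1,0],"turn":[0,0,-26]},{"translation":[0,-1,0],"turn":[0,0,-26]},{"translation":[0,-1,0],"turn":[0,0,-26]}]'

```text
time_s: 8.07
tcp_pos: [0.4451, -0.0865, 0.0682]
orientation: [0.719, 0.695, 0.0, 0.001]
ft_force: [-3.7, 1.4, 14.2]
grip_width: 0.0123
finger_force: 30.0
```

Run:
```python
from plant import r
s=r.sense(); print(s["ft_force"],s["wrist_torque"],s["grip_width"],s["tcp_pos"],s["orientation"],s["qpos"])
```

```text
[-3.67181187  1.40416907 14.23181724] [0.39097473 0.57090011 0.02701585] 0.012306816637478797 [ 0.44514408 -0.08653947  0.06817303] [7.18911869e-01 6.95100789e-01 3.99864613e-04 6.76211487e-04] [-2.72814432e-01  2.62469598e-01  1.92470038e+00  8.86552506e-06
  9.52851510e-01 -2.39144008e-01]
```

Emit:
drive_tool --series '[{"translation":[0,0,-4],"turn":[0,0,0]},{"translation":[0,0,-8],"turn":[0,0,0]},{"translation":[0,0,-8],"turn":[0,0,0]}]'

```text
time_s: 8.45
tcp_pos: [0.445, -0.0865, 0.0757]
orientation: [0.719, 0.695, 0.0, 0.001]
ft_force: [3.0, -0.0, 2.0]
grip_width: 0.0126
finger_force: 30.0
```

Emit:
drive_tool --series '[{"translation":[0,0,0],"turn":[0,0,0]},{"translation":[0,0,0],"turn":[0,0,0]},{"translation":[0,0,0],"turn":[0,0,0]},{"translation":[0,0,0],"turn":[0,0,0]},{"translation":[0,0,0],"turn":[0,0,0]},{"translation":[0,0,0],"turn":[0,0,0]}]' --grip -0.2

```text
time_s: 9.2
tcp_pos: [0.4446, -0.0863, 0.0754]
orientation: [0.719, 0.695, 0.0, -0.0]
ft_force: [-0.3, -0.3, 0.6]
grip_width: 0.0564
finger_force: 0.0
```

Emit:
drive_tool --series '[{"translation":[0,0,-15],"turn":[0,0,0]},{"translation":[0,0,-35],"turn":[0,0,0]},{"translation":[0,0,-60],"turn":[0,0,0]},{"translation":[0,0,-90],"turn":[0,0,0]},{"translation":[-30,-40,-110],"turn":[0,0,0]},{"translation":[-70,-70,-120],"turn":[0,0,0]},{"translation":[-120,-90,-130],"turn":[0,0,0]},{"translation":[-170,-100,-130],"turn":[0,0,0]},{"translation":[-220,-100,-130],"turn":[0,0,0]},{"translation":[-270,-100,-130],"turn":[0,0,0]},{"translation":[-270,-100,-130],"turn":[0,0,0]}]'

```text
time_s: 10.58
tcp_pos: [0.3349, -0.3549, 0.2059]
orientation: [0.72, 0.694, -0.0, 0.0]
ft_force: [0.6, 0.0, 0.0]
grip_width: 0.0564
finger_force: 0.0
```

Run:
```python
from h import *
o=[]
for n in("top","scene"):
    im=r.snapshot(n); u,v=proj(n,[.446,-.088,.08])[0].astype(int)
    o.append(cv2.resize(im[v-45:v+45,u-50:u+50],(400,360),interpolation=cv2.INTER_CUBIC))
cv2.imwrite("pics/end.png",np.hstack(o)[:,:,::-1]); s=r.sense(); print(s["time_s"],s["ft_force"],s["tcp_pos"],s["dq"])
```

```text
10.675 [-0.2279287  -0.38736358 -0.4787147 ] [ 0.33537312 -0.35257767  0.20591144] [ 0.02366824 -0.01755945  0.01746557 -0.00010796 -0.00570209  0.00296309]
```

View pics/end.png

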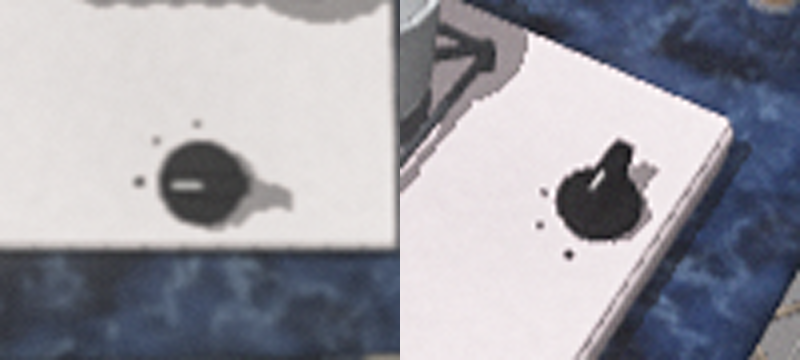

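The knob's line now points left (crop 172–202,185), at the big "high" dot, a full quarter turn, and the arm is clear.

```bash
python3 -c "
from plant import r
print(r.hand_in())"
```

```text
the job is handed in; nothing more can be done
None
```

The right knob, in front of the small deep pot, is pushed in, turned a quarter turn anticlockwise to high and released; the left knob and both pots were not touched, and the job is handed in (no verdict was returned).

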